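Tip the air cylinder into its test cradle and press it home

TASK

Tip the square air cylinder that stands on end in the long low cradle over onto its side, by pushing near its top so that it falls lengthwise between the rails towards the sliding stop; do not lift it, and do not shove it along while it stands. Then push the lying cylinder along the cradle against the stop and drive the stiff stop back until it is fully home, press there for about a second with some 10 N more than it took to slide it (gently: never over 20 N on the stop), and back off so that it stays there. Leave the other things on the bench where they are.

Things in the scene. Friction and masses are not known exactly. Their poses are not given: they have to be found in the camera images.
- cylinder: square air cylinder, aluminium with grey end caps, 50 x 50 x 160 mm, 0.45-0.8 kg, balance point at mid-length. Starts standing on the cradle's floor, faces within 0.06 rad of the cradle's axes. Origin: centre of the end face it stands on; z along its length. Once it lies as wanted, z points along the cradle's +x and the origin is the centre of the rear end face (to push), 35 mm above the bench.
- cylinder_top (a point): centre of the cylinder's other end face, 160 mm along its z from its origin: on top at the start, and the face that meets the stop pad once it lies
- cradle: fixed steel cradle, 370 x 110 mm; origin on the bench, x along the channel from the open end (-155 mm) to the stop end (+215 mm), z up. Slick black plastic floor (friction about 0.35) 10 mm above the bench; two aluminium rails, inner faces at y = +-29.5 mm, tops 25 mm above the bench, from x = -155 to +135 mm. The cylinder starts near x = -115 mm. Rigid block 67 mm high at the far end.
- stop: sliding stop in the cradle: aluminium block 56 mm wide, 50 mm high with a black rubber pad on its front. Origin: centre of the pad's front face, 36 mm above the bench; axes parallel to the cradle's. Slides only along the cradle's x, stiffly (about 5 N, besides the cylinder's own friction on the floor), no spring, stays where left. Pad face starts at cradle x = 100 to 118 mm; fully home, on a rigid limit, at 145 mm.
- gauge: bystander: round pressure gauge lying on its back beside the cradle, 62 mm diameter, 27 mm high
- fitting: bystander: brass fitting standing beside the cradle, 34 mm diameter, 40 mm high
- tape: bystander: roll of tape lying flat, 90 mm diameter, 20 mm high
- spanner: bystander: steel spanner, 170 mm long, lying flat
- screwdriver: bystander: screwdriver, 190 mm long, lying flat
- filter: bystander: air filter unit standing upright, clear bowl under a grey 50 mm square head, 113 mm high
There are look-alikes about, which are no part of the job. What is shaped like the cylinder but blue is not meant.

How it is judged (in metres and radians):
On the way, in this order (a step that is already met when the one before it is completed fails the run):
1. the cylinder has been tipped over and lies between the rails, its top end towards the stop (angle between cylinder's own z axis and vertical between 1.48 and 1.66 rad and z of cylinder in the frame of cradle between 0.028 and 0.042 m and y of cylinder in the frame of cradle between -0.012 and 0.012 m and y of cylinder_top in the frame of cradle between -0.012 and 0.012 m and x of cylinder_top in the frame of cradle above 0.03 m and linear speed of cylinder below 0.08 m/s and not (x of stop in the frame of cradle above 0.1425 m)), for 0.2 s.
2. the cylinder is pressed firmly on the stop, which is fully home (angle between cylinder's own z axis and vertical between 1.48 and 1.66 rad and z of cylinder in the frame of cradle between 0.028 and 0.042 m and y of cylinder in the frame of cradle between -0.012 and 0.012 m and y of cylinder_top in the frame of cradle between -0.012 and 0.012 m and x of cylinder_top in the frame of cradle above 0.03 m and linear speed of cylinder below 0.08 m/s and x of stop in the frame of cradle above 0.1425 m and contact force between cylinder and stop above 9 N), for 0.4 s.
At the end, for the whole second after the job is handed in: the cylinder lies at rest flat on the cradle's floor between the rails (within 5 degrees, both ends within 12 mm of the centre line), its top end within 4 mm of the stop pad, and the stop is within 2.5 mm of fully home (angle between cylinder's own z axis and vertical between 1.48 and 1.66 rad and z of cylinder in the frame of cradle between 0.028 and 0.042 m and y of cylinder in the frame of cradle between -0.012 and 0.012 m and y of cylinder_top in the frame of cradle between -0.012 and 0.012 m and x of cylinder_top in the frame of cradle above 0.03 m and linear speed of cylinder below 0.08 m/s and x of stop in the frame of cradle above 0.1425 m and x of cylinder_top in the frame of stop above -0.004 m and linear speed of cylinder below 0.01 m/s); the robot touches nothing.
It fails at once if the cylinder is lifted off the cradle (the centre of its foot end rises above 60 mm) (height (world z) of cylinder above 0.06 m).
It fails at once if the cylinder is shoved along more than 30 mm while still standing (angle between cylinder's own z axis and vertical below 0.3 rad and distance of cylinder from where it was at the start of the episode above 0.03 m).
It fails at once if the cylinder is pressed on the stop pad with more than 20 N (contact force between cylinder and stop above 20 N).
It fails at once if a bystander is moved by more than 20 mm (distance of any of gauge, fitting, tape, spanner, screwdriver, filter from where it was at the start of the episode above 0.02 m).
It also fails if it takes over 70 s, if anything falls off the work surface, if the arm or the gripper's body presses on something with over 40 N, if the wrist force passes 120 N, or if a joint passes its speed limit or range.

ROBOT

A 6-joint arm with a two-finger parallel gripper is mounted at the origin on the work surface. World frame = base frame: x ahead of the robot, y to its left, z up, the work surface at z = 0. Lengths are in m, angles in degrees, forces in N, time in s.
With the tool pointing down it reaches from about 0.4 to 0.825 m from the base axis. Payload 7 kg.
Tool frame: the origin (TCP) lies at the very end of the fingers, on their centre line; the grasp point (between the pads) lies 19 mm behind it; z points along the fingers, x is the direction in which the jaws open and shut, and the axes are right-handed (so a half turn about z gives the same grasp; the last joint's range is limited). The gripper opens to 88 mm and grips with 3 to 60 N. Pads are 19 mm wide; open, the fingers measure 130 mm over their backs; the gripper's body (78 mm by 193 mm) begins 47 mm behind the grasp point.
Start: joints at [-57.29, 20.546, 0.682, 0, -70.136, -16.507], TCP at [0.188, -0.648, 0.227] pointing down, gripper open.
Joint ranges: [-176.03, 176.03], [-82.01, 121.73], [-58.28, 71.71], [-173.87, 95.51], [-174.79, -0.11], [-173.66, 173.66]. Speed limits (degrees/s): [136.94, 136.94, 172.46, 180, 180, 180].

INTERFACE

Orientations are given as a 3x3 rotation matrix whose columns are the frame's x, y, z axes.
In Python, from station import monitor, vision, job gives the robot as it stands.
- The arm moves only by the tool step_arm, never from a script. Its argument "series" is text: rows parted by semicolons, each of 6 numbers parted by spaces: the shift along the world's x, y, z in mm, then the turn, a rotation vector about the world's x, y, z in rad. A call has 1 to 5 rows; each row is the pose to reach, as a shift and turn from the pose measured when the call began; what a row does not reach only later rows make up. A row lasts 1/8 s, in which the tool goes at most 62.5 mm and 10.7 degrees, less where a joint would pass 70% of its speed; a pose out of reach is approached as far as the arm can. A call with a gripper value outside its range is refused whole. "fingers" is the closure, from 0 (fully open) to 1 (shut), set as the call begins (left out, the last holds). The fingers move at their own pace and stop on an object; "grip_force" is the grip in N (left out, the last holds). Time passes only in rows, so rows that repeat a pose let the fingers close. It gives the time, the measured TCP pose, the force and the opening at its end, in the units of the state.
- monitor.get_obs(): the state, without advancing time (a new reading comes with each control period).
- vision.read_camera(name): name is "side" or "top"; returns a dict with "img" (420x560x3 uint8, red, green, blue), "z_map" (420x560 float32, m along the optical axis (not along the pixel's ray), 0 where there is no reading), "camera_matrix" (3x3 intrinsics, pixels), "camera_from_world" (4x4, takes a point from world to camera coordinates). Camera axes: x right, y up, looking along -z (the intrinsics and any distortion apply to the point x, -y, -z); pixel columns grow to the right and rows downward; lengths in m; the calibration is good to about 2 mm. A picture is of the moment at which its call begins.
- job.sign_off(): hands the job in, once; it reports no verdict.
The state is a dict: "t": time; "joint_positions": joint angles; "qd": joint speeds; "joint_efforts": joint torques, N m; "position": TCP position; "orientation": TCP orientation; "wrist_force": force on the tool from outside, world axes, zero at the start; "torque": the same for the moment, N m; "gripper_width": finger opening in m.
Only numpy, scipy, OpenCV 4.12 (cv2) and the standard library are available. Lean on these libraries where they do the work, as an engineer would, in place of code of your own. Each camera call takes 0.05 s, during which the arm holds its last target.

## Working session

There is one attempt and no reset: what is moved stays moved. The work goes in short steps, Python scripts to look and compute and a tool call to move; the robot and the scene stay as the last step left them, time stands still between calls to the robot, and variables do not carry over. Pictures are saved under pics/ and viewed, and the job is handed in when it is done.

Besides the shell and the picture viewer there is one more tool, called after "Call:" as a command line: name --argument value ..., lists and objects as JSON in quotes. step_arm: Moves the arm, as the interface text tells. Its arguments: {"type":"object","properties":{"series":{"type":"string"},"fingers":{"type":"number"},"grip_force":{"type":"number"}},"required":["series"]}

```bash
mkdir -p pics
python3 - <<'E'
from station import monitor, vision, job
import cv2,numpy as np
o=monitor.get_obs(); print({k:np.round(v,3).tolist() for k,v in o.items()})
for n in ("side","top"):
    c=vision.read_camera(n); cv2.imwrite(f"pics/{n}0.png",c["img"][:,:,::-1]); print(n,c["camera_matrix"],c["camera_from_world"].round(3))
    np.savez(f"{n}0.npz",**c)
E
```

```text
{'t': 0.0, 'joint_positions': [-57.291, 20.589, 0.633, -0.021, -70.137, -16.508], 'qd': [0.093, -0.042, -0.026, -0.013, 0.021, -0.04], 'joint_efforts': [-0.002, -58.272, 29.306, 6.997, 0.007, -0.0], 'position': [0.188, -0.648, 0.226], 'orientation': [[-0.279, 0.96, -0.001], [0.96, 0.279, 0.002], [0.002, -0.0, -1.0]], 'wrist_force': [0.786, -0.621, -0.265], 'torque': [-0.04, -0.001, -0.015], 'gripper_width': 0.088}
side [[411.17030971   0.         282.46134952]
 [  0.         411.17030971 213.2850684 ]
 [  0.           0.           1.        ]] [[-0.886 -0.463  0.     0.465]
 [ 0.247 -0.471  0.847 -0.237]
 [-0.392  0.751  0.532 -1.018]
 [ 0.     0.     0.     1.   ]]
top [[482.68786895   0.         273.24081847]
 [  0.         482.68786895 206.75105521]
 [  0.           0.           1.        ]] [[ 0.006 -1.     0.007 -0.018]
 [ 0.994  0.007  0.107 -0.561]
 [-0.107  0.007  0.994 -1.345]
 [ 0.     0.     0.     1.   ]]
```

```bash
ls -la
```

```text
total 3236
drwxr-xr-x  3 agent agent    4096 Dec  7 01:44 .
drwxr-xr-x 23 root  root     4096 Dec  7 01:44 ..
drwxr-xr-x  2 agent agent    4096 Dec  7 01:44 pics
-rw-r--r--  1 agent agent 1647626 Dec  7 01:44 side0.npz
-rw-r--r--  1 agent agent 1647626 Dec  7 01:44 top0.npz
```

View pics/top0.png

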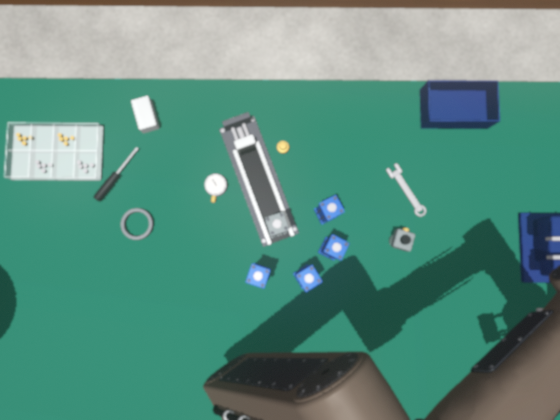

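View pics/side0.png

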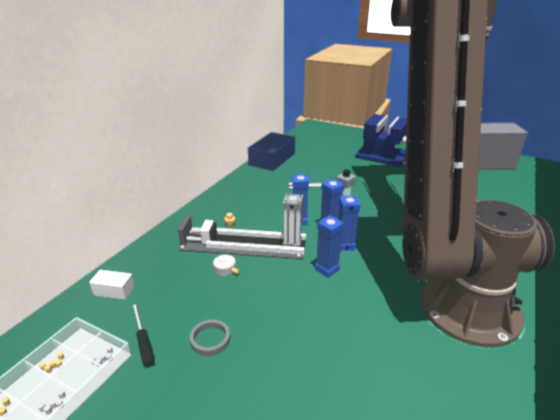

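The grey/aluminium cylinder stands in the cradle (top px 277,224; side px 293,220). Four blue look-alikes stand at top px (331,208), (336,247), (258,275) and (309,278). The grey one in the cradle fits the description, so I'll confirm it in a crop.

```bash
cat > h.py <<'E'
import numpy as np,cv2
def load(n): return np.load(n)
def world(c,u,v,z):
    "ray at pixel meets plane world z"
    K=c["camera_matrix"];T=c["camera_from_world"]
    d=np.array([(u-K[0,2])/K[0,0],-(v-K[1,2])/K[1,1],-1.])
    R=T[:3,:3];o=-R.T@T[:3,3];w=R.T@d
    return o+w*(z-o[2])/w[2]
def pix(c,p):
    T=c["camera_from_world"];K=c["camera_matrix"]
    q=T[:3,:3]@np.asarray(p)+T[:3,3]
    return np.array([K[0,2]+K[0,0]*q[0]/-q[2],K[1,2]+K[1,1]*-q[1]/-q[2]])
def cloud(c):
    z=c["z_map"];K=c["camera_matrix"];T=c["camera_from_world"]
    v,u=np.mgrid[:z.shape[0],:z.shape[1]]
    P=np.stack([(u-K[0,2])/K[0,0]*z,-(v-K[1,2])/K[1,1]*z,-z],-1)
    W=(P-T[:3,3])@T[:3,:3]; W[z<=0]=np.nan
    return W
E
python3 - <<'E'
from h import *
c=load("top0.npz"); im=c["img"][105:255,200:350,::-1]
cv2.imwrite("pics/topcrop0.png",cv2.resize(im,None,fx=4,fy=4,interpolation=cv2.INTER_CUBIC))
s=load("side0.npz"); im=s["img"][160:290,170:370,::-1]
cv2.imwrite("pics/sidecrop0.png",cv2.resize(im,None,fx=4,fy=4,interpolation=cv2.INTER_CUBIC))
E
```

```text
(no output)
```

View pics/topcrop0.png

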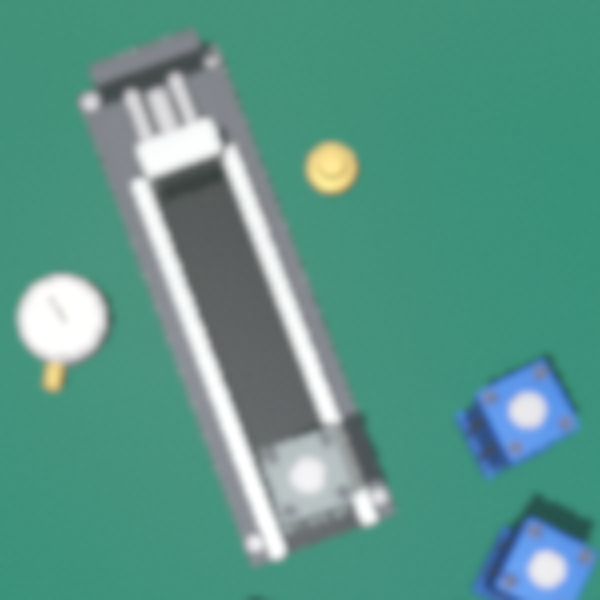

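View pics/sidecrop0.png

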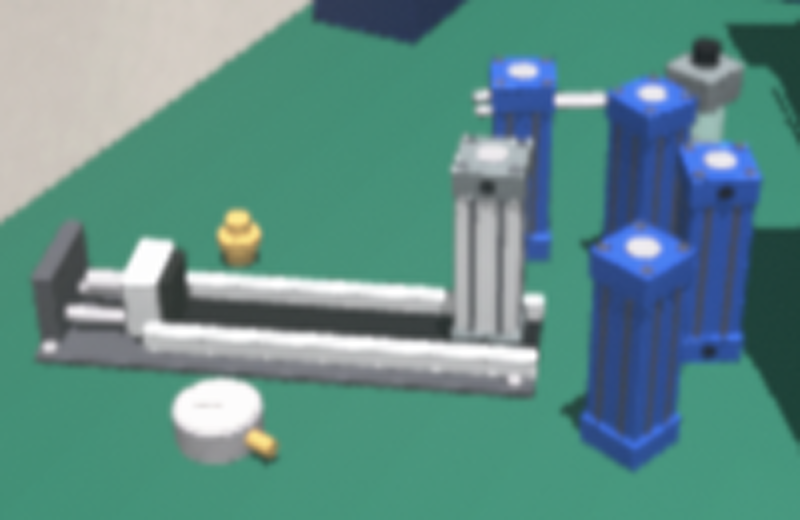

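The crop confirms it: the grey cylinder stands at the open end of the cradle (crop px 308,475), and the stop is at the upper end (180,148). Next I'll measure the cradle frame.

Run:
```python
from h import *
c=load("top0.npz")
f=lambda x,y:( (x+.5)/4-.5+200,(y+.5)/4-.5+105)
P={k:world(c,*f(*p),z) for k,p,z in [("Ls",(275,556),.025),("Le",(142,180),.025),("Rs",(371,522),.025),("Re",(232,148),.025),("Cyl",(308,475),.17),("stopF",(186,165),.060),("stopbackL",(140,150),.06)]}
for k,v in P.items(): print(k,v.round(4))
s=(P["Ls"]+P["Rs"])/2;e=(P["Le"]+P["Re"])/2
print("axis from rails",np.degrees(np.arctan2(*(e-s)[1::-1])),np.linalg.norm(e-s))
for n in ("top","side"):
    d=load(n+"0.npz");W=cloud(d).reshape(-1,3);col=d["img"].reshape(-1,3).astype(int)
    near=(abs(W[:,0]-.7)<.25)&(abs(W[:,1]-.03)<.12)
    m=near&(W[:,2]>.15)&(W[:,2]<.19)
    g=m&(abs(col[:,2]-col[:,0])<50)
    q=W[g]; print(n,"cyltop",len(q),np.median(q,0).round(4),q.min(0).round(3),q.max(0).round(3), cv2.minAreaRect(q[:,:2].astype(np.float32)*1000))
    r=near&(abs(W[:,2]-.025)<.006)&(col.min(1)>150)
    q=W[r]; print("rails",len(q),cv2.minAreaRect(q[:,:2].astype(np.float32)*1000))
    q=W[near&(W[:,2]<.1)&(W[:,2]>.004)&(col.max(1)-col.min(1)<45)]; print("cradle",len(q),cv2.minAreaRect(q[:,:2].astype(np.float32)*1000))
```

```text
Ls [ 0.4563 -0.0018  0.025 ]
Le [0.7272 0.0963 0.025 ]
Rs [ 0.4808 -0.0699  0.025 ]
Re [0.7513 0.0314 0.025 ]
Cyl [ 0.5034 -0.0229  0.17  ]
stopF [0.7302 0.0628 0.06  ]
stopbackL [0.7407 0.0954 0.06  ]
axis from rails 20.219203973192286 0.2884498012379451
top cyltop 395 [ 0.5041 -0.0238  0.171 ] [ 0.474 -0.052  0.153] [0.533 0.007 0.178] ((503.59063720703125, -23.38968276977539), (49.78733825683594, 50.12358093261719), 18.317646026611328)
rails 881 ((629.654052734375, 49.846214294433594), (356.56768798828125, 206.08323669433594), 9.167616844177246)
cradle 4606 ((699.874755859375, 32.42229461669922), (494.64862060546875, 236.07925415039062), 0.41266581416130066)
side cyltop 277 [ 0.4996 -0.0065  0.1692] [ 0.474 -0.05   0.15 ] [0.533 0.012 0.174] ((502.74273681640625, -18.792091369628906), (49.4182243347168, 53.752445220947266), 18.045490264892578)
rails 769 ((619.20849609375, 68.63196563720703), (354.5436096191406, 167.67556762695312), 21.7958927154541)
cradle 3509 ((692.7308959960938, 46.420433044433594), (487.69903564453125, 216.9950714111328), 3.185760498046875)
```

Run:
```python
from h import *
c=load("top0.npz")
O=np.array([.6133,.0175]);a=np.radians(20.2);X=np.array([np.cos(a),np.sin(a)]);Y=np.array([-X[1],X[0]])
for k,p,z in [("b1",(331,208),.16),("b2",(336,247),.16),("b3",(258,275),.16),("b4",(309,278),.16),("fit",(283,147),.04),("gauge",(215,184),.027),("filter",(404,239),.11),("cyl",(277,224),.17)]:
    w=world(c,*p,z); d=w[:2]-O; print(k,w.round(3),"cradle",(d@X).round(3),(d@Y).round(3))
# cross-check in side view: predicted cylinder top centre and rail ends
s=load("side0.npz")
for n,p in [("top",(-.117,0,.17)),("Ls",(-.155,.0345,.025)),("Le",(.135,.0345,.025)),("Rs",(-.155,-.0345,.025))]:
    q=O+p[0]*X+p[1]*Y; u=pix(s,[*q,p[2]]); print(n,u.round(1),((u-[170,160])*4).round(0))
```

```text
b1 [ 0.545 -0.163  0.16 ] cradle -0.127 -0.146
b2 [ 0.445 -0.175  0.16 ] cradle -0.225 -0.123
b3 [0.372 0.024 0.16 ] cradle -0.224 0.089
b4 [ 0.366 -0.106  0.16 ] cradle -0.275 -0.03
fit [ 0.732 -0.042  0.04 ] cradle 0.091 -0.097
gauge [0.626 0.152 0.027] cradle 0.058 0.122
filter [ 0.468 -0.364  0.11 ] cradle -0.268 -0.308
cyl [ 0.502 -0.024  0.17 ] cradle -0.119 -0.0
top [293.1 198.2] [492. 153.]
Ls [304.2 248.5] [537. 354.]
Le [206.6 240.8] [146. 323.]
Rs [306.2 234.8] [545. 299.]
```

Both views agree to within 1 px. In world coordinates the cradle origin is (0.613, 0.0175) at yaw 20.2°, and the cylinder is at cradle x = -0.117. I'll approach at height with closed fingers and the jaw axis across the cradle, so the pushing face is 42 mm wide.

Call:
step_arm --series "20 45 5 0 0 0.02; 40 90 10 0 0 0.04; 60 135 10 0 0 0.07; 80 180 10 0 0 0.07; 100 227 10 0 0 0.07" --fingers 1 --grip_force 20

```text
t: 0.72
position: [0.2884, -0.4192, 0.2354]
orientation: [[-0.345, 0.939, -0.001], [0.939, 0.345, 0.002], [0.002, -0.0, -1.0]]
wrist_force: [1.5, -0.4, 0.8]
gripper_width: 0.043
```

Call:
step_arm --series "20 45 0 0 0 0; 40 90 0 0 0 0; 60 135 0 0 0 0; 80 180 0 0 0 0; 100 227 0 0 0 0"

```text
t: 1.35
position: [0.3887, -0.1907, 0.2354]
orientation: [[-0.345, 0.939, -0.001], [0.939, 0.345, 0.002], [0.002, -0.0, -1.0]]
wrist_force: [1.4, 0.1, -0.7]
gripper_width: 0.0007
```

```bash
cat > st.py <<'E'
from h import *
from station import monitor
O=np.array([.6133,.0175]);a=np.radians(20.2);X=np.array([np.cos(a),np.sin(a)]);Y=np.array([-X[1],X[0]])
def st():
    o=monitor.get_obs();p=np.array(o["position"]);R=np.array(o["orientation"]);d=p[:2]-O;f=np.array(o["wrist_force"])
    print("t",round(o["t"],2),"p",p.round(4),"cradle",(d@X).round(4),(d@Y).round(4),"xaxis deg",np.degrees(np.arctan2(R[1,0],R[0,0])).round(2),"z",R[:,2].round(3),"f cradle",(f[:2]@X).round(2),(f[:2]@Y).round(2),f[2].round(2),"w",o["gripper_width"])
    return o
if __name__=="__main__": st()
E
python3 st.py
```

```text
t 1.35 p [ 0.3887 -0.1907  0.2354] cradle -0.2827 -0.1178 xaxis deg 110.18 z [-0.001  0.002 -1.   ] f cradle 1.3 -0.39 -0.66 w 0.0007016218586390755
```

Call:
step_arm --series "20 45 0 0 0 0; 40 90 0 0 0 0; 56 125 0 0 0 0; 67 150 0 0 0 0; 67 150 0 0 0 0"

```text
t: 1.98
position: [0.4561, -0.0393, 0.2351]
orientation: [[-0.347, 0.938, -0.001], [0.938, 0.347, 0.002], [0.002, -0.001, -1.0]]
wrist_force: [0.1, 0.2, 1.1]
gripper_width: 0.0005
```

Call:
step_arm --series "0 0 -30 0 0 0; 0 0 -60 0 0 0; 0 0 -80 0 0 0; 0 0 -84 0 0 0; 0 0 -84 0 0 0"

```text
t: 2.6
position: [0.4561, -0.0396, 0.1514]
orientation: [[-0.347, 0.938, -0.001], [0.938, 0.347, 0.001], [0.002, -0.001, -1.0]]
wrist_force: [-0.2, 0.4, 1.0]
gripper_width: 0.0003
```

Run:
```python
from st import *
from station import vision
st()
c=vision.read_camera("side");cv2.imwrite("pics/side1.png",c["img"][:,:,::-1])
c=vision.read_camera("top");cv2.imwrite("pics/top1.png",cv2.resize(c["img"][105:305,180:380,::-1],None,fx=3,fy=3))
```

```text
t 2.6 p [ 0.4561 -0.0396  0.1514] cradle -0.1672 0.0007 xaxis deg 110.3 z [-0.001  0.001 -1.   ] f cradle -0.04 0.43 0.99 w 0.0003225026734959526
```

View pics/side1.png

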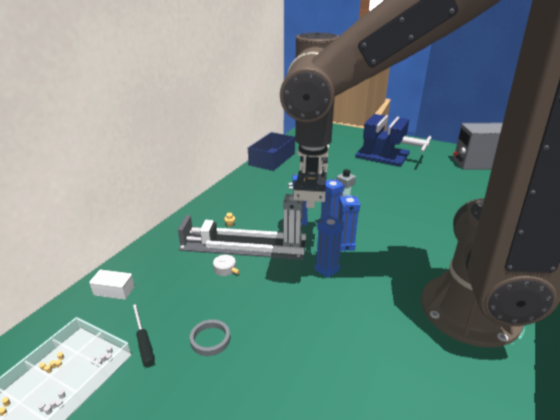

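View pics/top1.png

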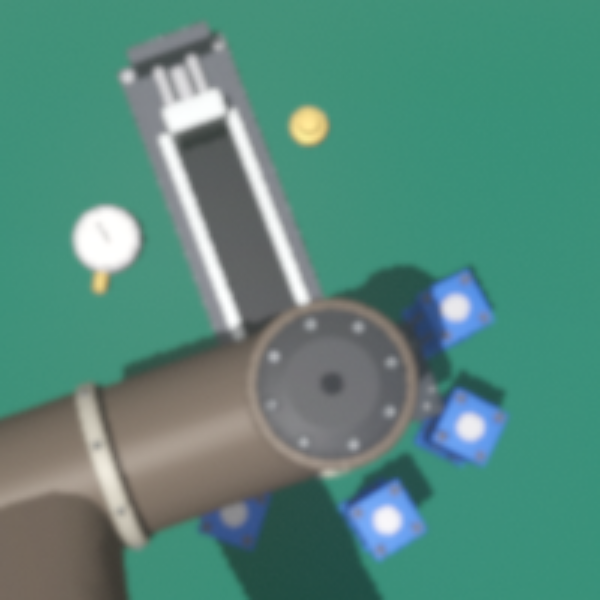

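The fingers hang just behind the cylinder's top (side px about 310,185), clear of the blue look-alikes. Now the slow push.

Call:
step_arm --series "5.6 2.1 0 0 0 0; 11.3 4.1 0 0 0 0; 15 5.5 0 0 0 0; 18.8 6.9 0 0 0 0; 22.5 8.3 0 0 0 0"

```text
t: 3.32
position: [0.4792, -0.031, 0.1518]
orientation: [[-0.347, 0.938, -0.0], [0.938, 0.347, 0.002], [0.002, 0.0, -1.0]]
wrist_force: [-1.3, 0.1, 1.3]
gripper_width: 0.0005
```

Run:
```python
from st import *
from station import vision
st()
c=vision.read_camera("side");cv2.imwrite("pics/side2.png",cv2.resize(c["img"][160:290,170:370,::-1],None,fx=4,fy=4))
```

```text
t 3.33 p [ 0.4792 -0.031   0.1518] cradle -0.1425 0.0008 xaxis deg 110.31 z [-0.     0.002 -1.   ] f cradle -1.18 0.55 1.35 w 0.0004771420935712031
```

View pics/side2.png

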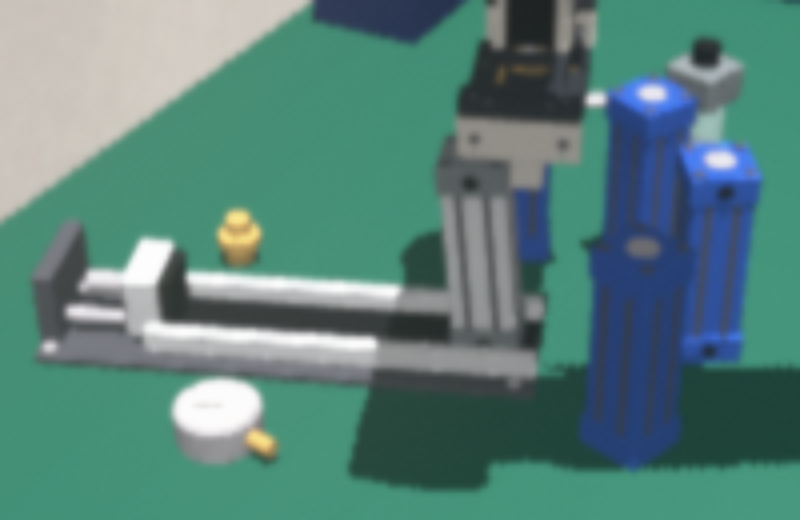

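It's tipping cleanly: the top leans left and the foot stays put at crop px (485,340). I'll carry on slowly.

Call:
step_arm --series "3.8 1.4 0 0 0 0; 7.5 2.8 0 0 0 0; 11.3 4.1 0 0 0 0; 15 5.5 0 0 0 0; 18.8 6.9 0 0 0 0"

```text
t: 4.0
position: [0.4989, -0.0238, 0.1519]
orientation: [[-0.347, 0.938, 0.0], [0.938, 0.347, 0.002], [0.002, 0.001, -1.0]]
wrist_force: [-0.2, -0.0, 0.6]
gripper_width: 0.0005
```

Run:
```python
from st import *
from station import vision
st()
c=vision.read_camera("side");cv2.imwrite("pics/side3.png",cv2.resize(c["img"][160:290,170:370,::-1],None,fx=4,fy=4))
```

```text
t 4.0 p [ 0.4989 -0.0238  0.1519] cradle -0.1216 0.0008 xaxis deg 110.32 z [ 0.     0.002 -1.   ] f cradle -0.18 0.03 0.64 w 0.0005069642373555658
```

View pics/side3.png

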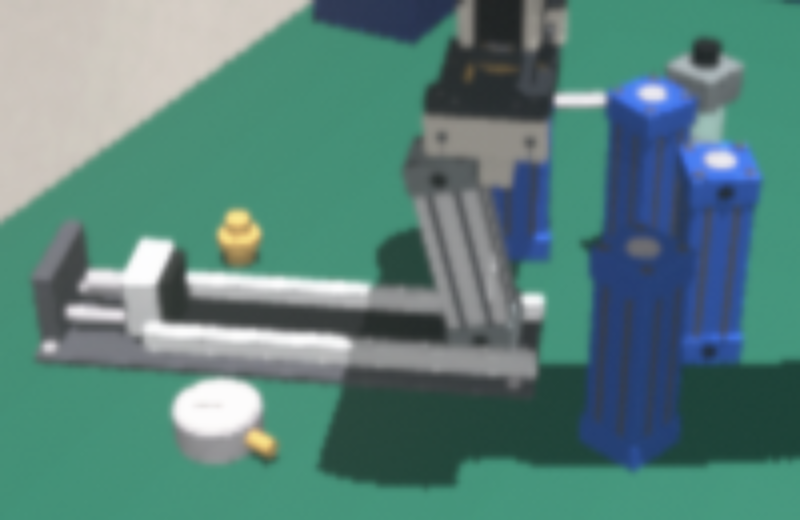

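It's near the balance point. A few more mm, then hold.

Call:
step_arm --series "3.8 1.4 0 0 0 0; 7.5 2.8 0 0 0 0; 7.5 2.8 0 0 0 0; 7.5 2.8 0 0 0 0; 7.5 2.8 0 0 0 0"

```text
t: 4.68
position: [0.5068, -0.0209, 0.1519]
orientation: [[-0.347, 0.938, 0.001], [0.938, 0.347, 0.002], [0.002, 0.001, -1.0]]
wrist_force: [0.2, 0.2, 0.5]
gripper_width: 0.0009
```

Run:
```python
from st import *
from station import vision
st()
c=vision.read_camera("side");np.savez("s4.npz",**c);cv2.imwrite("pics/side4.png",cv2.resize(c["img"][160:290,170:370,::-1],None,fx=4,fy=4))
c=vision.read_camera("top");np.savez("t4.npz",**c);cv2.imwrite("pics/top4.png",cv2.resize(c["img"][105:255,200:350,::-1],None,fx=4,fy=4))
```

```text
t 4.67 p [ 0.5068 -0.0209  0.1519] cradle -0.1132 0.0008 xaxis deg 110.32 z [ 0.001  0.002 -1.   ] f cradle 0.24 0.08 0.47 w 0.000878105381155074
```

View pics/side4.png

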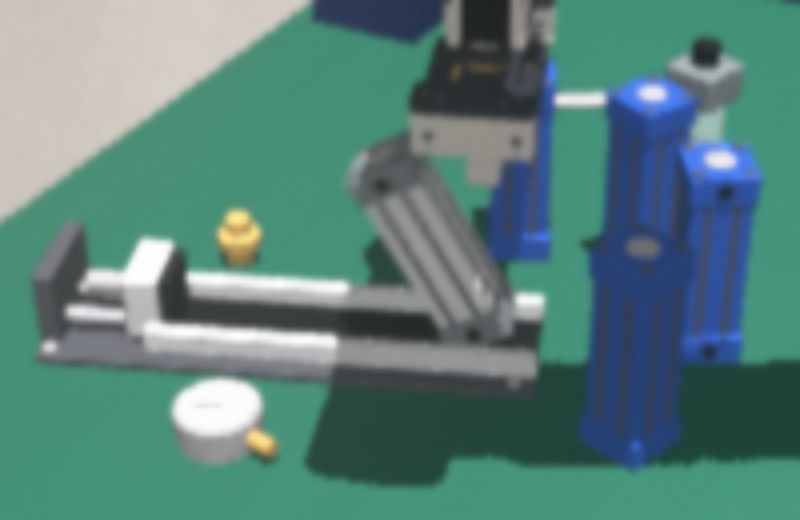

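View pics/top4.png

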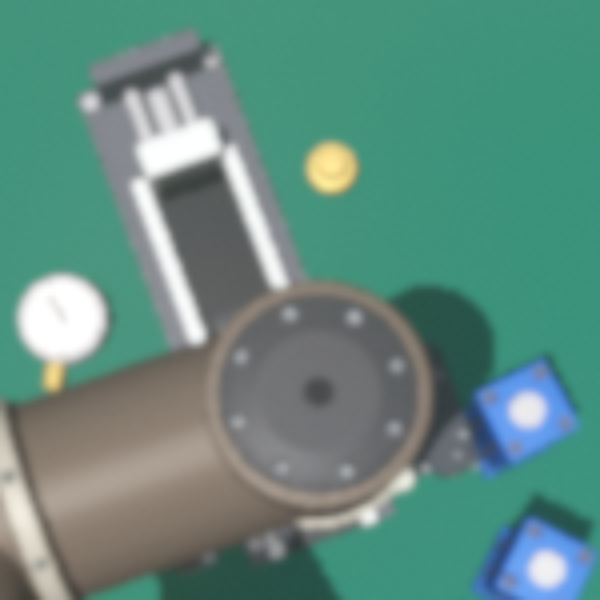

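It has left the fingers and is falling. I'll draw back behind it at this height.

Call:
step_arm --series "0 0 0 0 0 0; -5 -2 0 0 0 0; -15 -5.5 0 0 0 0; -25 -9 0 0 0 0; -30 -11 0 0 0 0"

```text
t: 5.4
position: [0.4759, -0.0322, 0.1521]
orientation: [[-0.347, 0.938, 0.001], [0.938, 0.347, 0.002], [0.002, 0.001, -1.0]]
wrist_force: [0.4, -0.0, 0.6]
gripper_width: 0.0004
```

Run:
```python
from st import *
from station import vision
st()
c=vision.read_camera("side");np.savez("s5.npz",**c);cv2.imwrite("pics/side5.png",cv2.resize(c["img"][160:290,170:370,::-1],None,fx=4,fy=4))
c=vision.read_camera("top");np.savez("t5.npz",**c);cv2.imwrite("pics/top5.png",cv2.resize(c["img"][105:255,200:350,::-1],None,fx=4,fy=4))
```

```text
t 5.4 p [ 0.4759 -0.0322  0.1521] cradle -0.1461 0.0008 xaxis deg 110.32 z [ 0.001  0.002 -1.   ] f cradle 0.34 -0.14 0.56 w 0.00037328777729037153
```

View pics/side5.png

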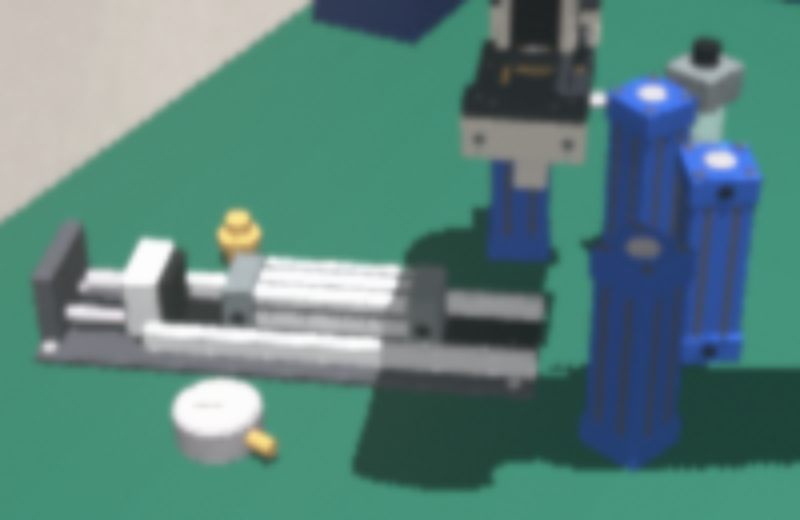

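View pics/top5.png

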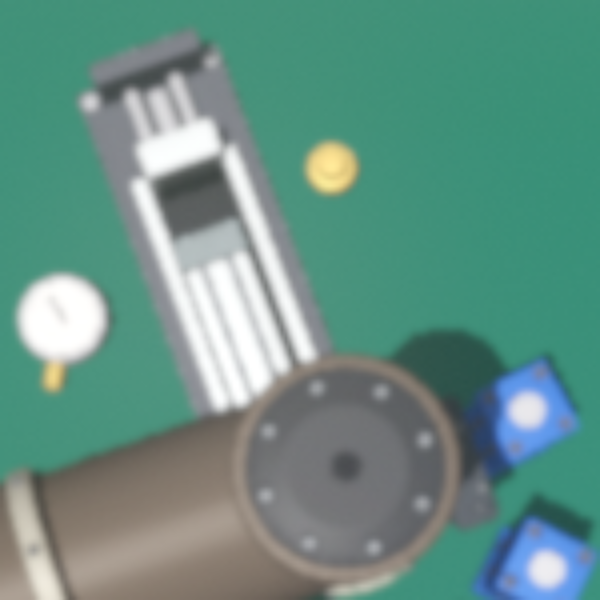

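The cylinder lies flat between the rails: in the top crop its front edge is at about (205,230) and the pad at about (190,175). Next, find where its rear end is.

Run:
```python
from st import *
t=load("t5.npz");s=load("s5.npz")
f=lambda x,y:((x+.5)/4-.5+200,(y+.5)/4-.5+105)
g=lambda x,y:((x+.5)/4-.5+170,(y+.5)/4-.5+160)
for n,c,p,z in [("front L",t,f(172,241),.06),("front R",t,f(236,219),.06),("rear far s",s,g(446,266),.06),("rear near s",s,g(440,297),.06),("front near s",s,g(224,290),.06),("stop top frontL",t,f(147,176),.06),("stop top front R",t,f(221,148),.06)]:
    w=world(c,*p,z);d=w[:2]-O;print(n,(d@X).round(4),(d@Y).round(4))
W=cloud(s)[205:255,220:290].reshape(-1,3);W=W[(W[:,2]>.055)&(W[:,2]<.066)];d=W[:,:2]-O
print(len(W),np.percentile(d@X,[1,5,50,95,99]).round(4),np.percentile(d@Y,[2,50,98]).round(4),np.median(W[:,2]))
W=cloud(t)[105:255,200:350].reshape(-1,3);W=W[(W[:,2]>.052)&(W[:,2]<.066)];d=W[:,:2]-O;x=np.sort(d@X);print(x[[5,50,-50,-5]]); h=np.histogram(x,np.arange(-.1,.2,.005));print([(round(b,3),int(n)) for n,b in zip(*h)])
```

```text
front L 0.0773 0.0296
front R 0.0769 -0.018
rear far s -0.0806 -0.0199
rear near s -0.0816 0.0205
front near s 0.0753 0.032
stop top frontL 0.1272 0.0307
stop top front R 0.1285 -0.0252
520 [-0.0807 -0.0752 -0.0026  0.0708  0.077 ] [-0.0139  0.0098  0.0322] 0.05856174798750638
[-0.2167566  -0.03672397  0.20022065  0.21212217]
[(np.float64(-0.1), 0), (np.float64(-0.095), 0), (np.float64(-0.09), 0), (np.float64(-0.085), 0), (np.float64(-0.08), 0), (np.float64(-0.075), 0), (np.float64(-0.07), 0), (np.float64(-0.065), 0), (np.float64(-0.06), 0), (np.float64(-0.055), 0), (np.float64(-0.05), 3), (np.float64(-0.045), 13), (np.float64(-0.04), 17), (np.float64(-0.035), 28), (np.float64(-0.03), 29), (np.float64(-0.025), 28), (np.float64(-0.02), 30), (np.float64(-0.015), 24), (np.float64(-0.01), 31), (np.float64(-0.005), 30), (np.float64(0.0), 28), (np.float64(0.005), 28), (np.float64(0.01), 26), (np.float64(0.015), 33), (np.float64(0.02), 28), (np.float64(0.025), 28), (np.float64(0.03), 31), (np.float64(0.035), 26), (np.float64(0.04), 31), (np.float64(0.045), 30), (np.float64(0.05), 23), (np.float64(0.055), 34), (np.float64(0.06), 27), (np.float64(0.065), 33), (np.float64(0.07), 23), (np.float64(0.075), 16), (np.float64(0.08), 0), (np.float64(0.085), 0), (np.float64(0.09), 0), (np.float64(0.095), 0), (np.float64(0.1), 0), (np.float64(0.105), 0), (np.float64(0.11), 0), (np.float64(0.115), 26), (np.float64(0.12), 27), (np.float64(0.125), 35), (np.float64(0.13), 35), (np.float64(0.135), 31), (np.float64(0.14), 30), (np.float64(0.145), 31), (np.float64(0.15), 9), (np.float64(0.155), 0), (np.float64(0.16), 1), (np.float64(0.165), 0), (np.float64(0.17), 2), (np.float64(0.175), 2), (np.float64(0.18), 0), (np.float64(0.185), 0), (np.float64(0.19), 0), (np.float64(0.195), 20)]
```

Run:
```python
from st import *
t=load("t5.npz");s=load("s5.npz")
for n,c in(("t",t),("s",s)):
    W=cloud(c).reshape(-1,3);d=W[:,:2]-O;x=d@X;y=d@Y
    m=(abs(x+.146)<.06)&(abs(y)<.125)&(W[:,2]>.19)&(W[:,2]<.42)
    for z0 in np.arange(.19,.42,.02):
        k=m&(W[:,2]>=z0)&(W[:,2]<z0+.02)
        if k.sum()>3: print(n,round(z0,2),k.sum(),"x",x[k].min().round(3),x[k].max().round(3),"y",y[k].min().round(3),y[k].max().round(3))
W=cloud(t).reshape(-1,3);d=W[:,:2]-O;x=d@X;y=d@Y
m=(abs(x+.127)<.06)&(y<-.08)&(y>-.2)&(W[:,2]>.13)&(W[:,2]<.18);print("b1",x[m].min(),x[m].max(),y[m].min(),y[m].max())
```

```text
t 0.25 219 x -0.184 -0.107 y -0.097 -0.069
s 0.21 140 x -0.184 -0.107 y -0.083 0.094
s 0.23 393 x -0.183 -0.106 y -0.092 0.1
s 0.25 530 x -0.183 -0.105 y -0.091 0.101
s 0.27 143 x -0.17 -0.12 y -0.019 0.023
s 0.29 123 x -0.183 -0.106 y -0.029 0.021
s 0.31 216 x -0.183 -0.105 y -0.041 0.042
s 0.33 139 x -0.189 -0.101 y 0.007 0.049
s 0.35 281 x -0.19 -0.1 y 0.004 0.052
s 0.37 289 x -0.19 -0.1 y 0.009 0.051
s 0.39 273 x -0.19 -0.1 y 0.0 0.052
s 0.41 68 x -0.19 -0.147 y 0.007 0.052
b1 -0.1517496566534491 -0.09768715781274606 -0.1745750607213146 -0.12100502265941529
```

The gripper body (y down to -0.097) clears the blue cylinder's edge (y about -0.119) by about 20 mm. I'll lower behind the lying cylinder.

Call:
step_arm --series "14 7 0 0 0 0; 27.7 14.5 0 0 0 0; 27.7 14.5 -30 0 0 0; 27.7 14.5 -60 0 0 0; 27.7 14.5 -60 0 0 0"

```text
t: 6.12
position: [0.5032, -0.0176, 0.0901]
orientation: [[-0.347, 0.938, -0.004], [0.938, 0.347, 0.001], [0.002, -0.003, -1.0]]
wrist_force: [-0.4, 0.1, 0.8]
gripper_width: 0.0002
```

Call:
step_arm --series "0 0 -25 0 0 0; 0 0 -45 0 0 0; 0 0 -57 0 0 0; 0 0 -59 0 0 0; 0 0 -59 0 0 0"

```text
t: 6.75
position: [0.5039, -0.0174, 0.0318]
orientation: [[-0.348, 0.938, -0.003], [0.938, 0.348, 0.001], [0.002, -0.002, -1.0]]
wrist_force: [-0.1, 0.4, -0.4]
gripper_width: 0.0003
```

Run:
```python
from st import *
from station import vision
st()
c=vision.read_camera("side");np.savez("s6.npz",**c);cv2.imwrite("pics/side6.png",cv2.resize(c["img"][160:290,170:370,::-1],None,fx=4,fy=4))
```

```text
t 6.75 p [ 0.5039 -0.0174  0.0318] cradle -0.1147 0.005 xaxis deg 110.34 z [-0.003  0.001 -1.   ] f cradle 0.05 0.39 -0.41 w 0.0003104047723190473
```

View pics/side6.png

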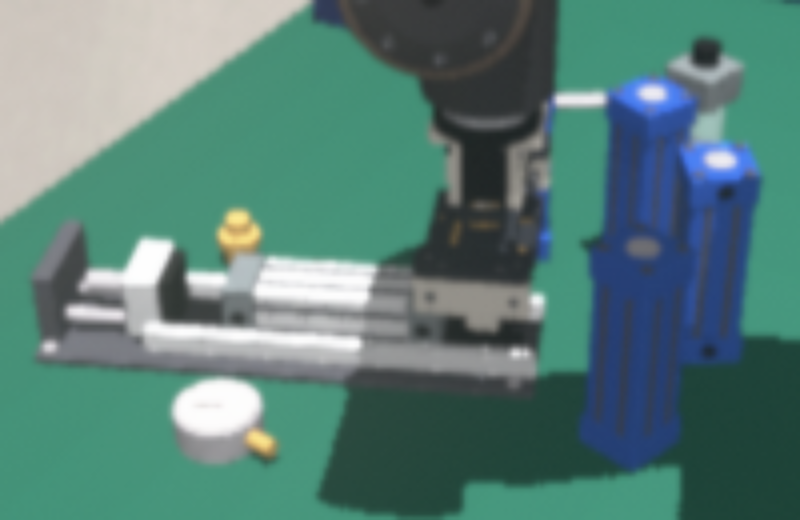

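The fingers hang behind the rear face with no contact. I'll close the gap and then push slowly, watching the force.

Call:
step_arm --series "5.6 2 0 0 0 0; 11.3 4.1 0 0 0 0; 15 5.5 0 0 0 0; 18.8 6.9 0 0 0 0; 20.6 7.6 0 0 0 0"

```text
t: 7.42
position: [0.5238, -0.01, 0.0316]
orientation: [[-0.347, 0.938, -0.004], [0.938, 0.347, 0.0], [0.002, -0.004, -1.0]]
wrist_force: [-2.6, -0.7, 2.3]
gripper_width: 0.0006
```

Call:
step_arm --series "2.8 1 0 0 0 0; 5.6 2.1 0 0 0 0; 8.4 3.1 0 0 0 0; 11.3 4.1 0 0 0 0; 14.1 5.2 0 0 0 0"

```text
t: 8.05
position: [0.5381, -0.0047, 0.0315]
orientation: [[-0.347, 0.938, -0.004], [0.938, 0.347, 0.0], [0.002, -0.004, -1.0]]
wrist_force: [-0.7, -0.5, -1.2]
gripper_width: 0.0004
```

```bash
python3 st.py
```

```text
t 8.05 p [ 0.5381 -0.0047  0.0315] cradle -0.0783 0.0051 xaxis deg 110.32 z [-0.004  0.    -1.   ] f cradle -0.8 -0.2 -1.18 w 0.0003516734288792655
```

Call:
step_arm --series "2.3 0.9 0 0 0 0; 4.7 1.7 0 0 0 0; 7 2.6 0 0 0 0; 9.4 3.5 0 0 0 0; 11.7 4.3 0 0 0 0"

```text
t: 8.68
position: [0.55, -0.0004, 0.0315]
orientation: [[-0.347, 0.938, -0.004], [0.938, 0.347, 0.0], [0.002, -0.004, -1.0]]
wrist_force: [-1.5, -1.4, 0.3]
gripper_width: 0.0005
```

Run:
```python
from st import *
from station import vision
st()
c=vision.read_camera("side");np.savez("s7.npz",**c);cv2.imwrite("pics/side7.png",cv2.resize(c["img"][160:290,170:370,::-1],None,fx=4,fy=4,interpolation=cv2.INTER_CUBIC))
st()
```

```text
t 8.68 p [ 5.50e-01 -4.00e-04  3.15e-02] cradle -0.0656 0.0051 xaxis deg 110.32 z [-0.004  0.    -1.   ] f cradle -1.85 -0.78 0.32 w 0.0005440402910115868
t 8.72 p [ 5.503e-01 -3.000e-04  3.160e-02] cradle -0.0652 0.0051 xaxis deg 110.33 z [-0.004  0.    -1.   ] f cradle -0.42 0.59 -0.62 w 0.00031612094041869835
```

View pics/side7.png

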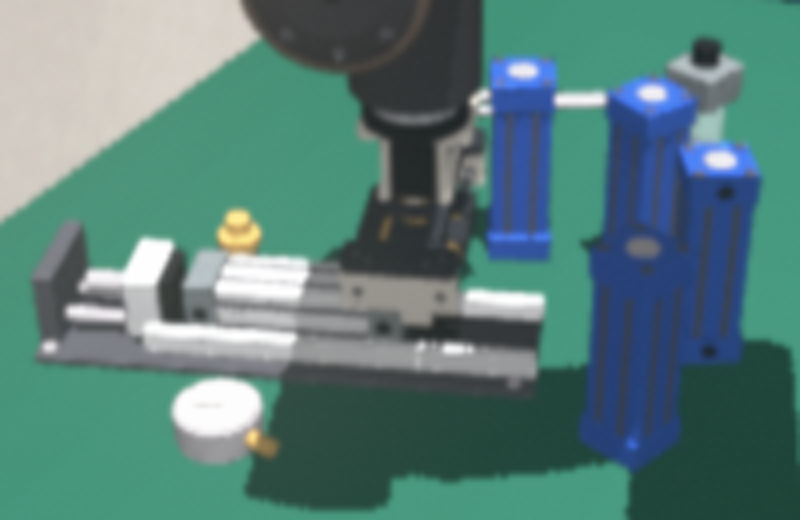

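The cylinder's front is now within a few mm of the pad (crop px ~190 against ~178). I'll go on at about 13 mm/s.

Call:
step_arm --series "1.5 0.6 0 0 0 0; 3 1.1 0 0 0 0; 4.5 1.7 0 0 0 0; 6 2.2 0 0 0 0; 7.5 2.8 0 0 0 0"

```text
t: 9.35
position: [0.5579, 0.0025, 0.0316]
orientation: [[-0.347, 0.938, -0.004], [0.938, 0.347, 0.0], [0.002, -0.004, -1.0]]
wrist_force: [-0.8, -0.7, -0.1]
gripper_width: 0.0002
```

Call:
step_arm --series "1.5 0.6 0 0 0 0; 3 1.1 0 0 0 0; 4.5 1.7 0 0 0 0; 6 2.2 0 0 0 0; 7.5 2.8 0 0 0 0"

```text
t: 9.98
position: [0.5629, 0.0042, 0.0312]
orientation: [[-0.347, 0.938, -0.009], [0.938, 0.347, -0.001], [0.002, -0.009, -1.0]]
wrist_force: [-8.5, -3.3, 6.5]
gripper_width: 0.0002
```

```bash
python3 st.py
```

```text
t 9.97 p [0.5629 0.0042 0.0312] cradle -0.0519 0.0049 xaxis deg 110.29 z [-0.009 -0.001 -1.   ] f cradle -9.17 -0.17 6.52 w 0.0002487538576400251
```

It's touching the stop and sliding it at about 9 N, with around 2.7 mm of arm deflection, so stiffness is about 3.4 N/mm. I'll keep pushing, slightly upward to relieve the downward drag.

Call:
step_arm --series "2.8 1 0.5 0 0 0; 4.7 1.7 1 0 0 0; 6.1 2.2 1 0 0 0; 7.5 2.8 1 0 0 0; 8.9 3.3 1 0 0 0"

```text
t: 10.6
position: [0.5694, 0.0066, 0.0314]
orientation: [[-0.346, 0.938, -0.013], [0.938, 0.346, -0.003], [0.002, -0.013, -1.0]]
wrist_force: [-6.4, -2.7, 0.1]
gripper_width: 0.0005
```

```bash
python3 st.py
```

```text
t 10.6 p [0.5694 0.0066 0.0314] cradle -0.045 0.0049 xaxis deg 110.26 z [-0.013 -0.003 -1.   ] f cradle -6.98 -0.32 0.05 w 0.000542323274300236
```

Call:
step_arm --series "2.8 1 0.5 0.001 -0.003 0; 4.7 1.7 0.5 0.002 -0.006 0; 6.1 2.2 0.5 0.003 -0.01 0; 7.5 2.8 0.5 0.003 -0.012 0; 8.9 3.3 0.5 0.003 -0.012 0"

```text
t: 11.22
position: [0.5757, 0.0089, 0.0313]
orientation: [[-0.346, 0.938, -0.006], [0.938, 0.346, -0.001], [0.001, -0.006, -1.0]]
wrist_force: [-8.7, -2.9, 2.2]
gripper_width: 0.0006
```

```bash
python3 st.py
```

```text
t 11.22 p [0.5757 0.0089 0.0313] cradle -0.0382 0.0049 xaxis deg 110.22 z [-0.006 -0.001 -1.   ] f cradle -9.11 0.3 2.15 w 0.0005599801728227834
```

Call:
step_arm --series "2.8 1 0.7 0 -0.001 0; 4.2 1.5 0.7 0 -0.002 0; 5.4 2 0.7 0.001 -0.004 0; 6.5 2.4 0.7 0.001 -0.006 0; 7.5 2.8 0.7 0.001 -0.006 0"

```text
t: 11.85
position: [0.5807, 0.0107, 0.0313]
orientation: [[-0.345, 0.939, -0.005], [0.939, 0.345, -0.001], [0.0, -0.005, -1.0]]
wrist_force: [-7.1, -2.6, 2.2]
gripper_width: 0.0005
```

Run:
```python
from st import *
from station import vision
st()
c=vision.read_camera("top");np.savez("t8.npz",**c);cv2.imwrite("pics/top8.png",cv2.resize(c["img"][110:220,210:320,::-1],None,fx=5,fy=5,interpolation=cv2.INTER_CUBIC))
st()
for n in("t5.npz","t8.npz"):
    c=load(n);f=lambda W:W
    W=cloud(c)[105:180,210:290].reshape(-1,3);col=c["img"][105:180,210:290].reshape(-1,3);d=W[:,:2]-O;x=d@X;m=(abs(d@Y)<.02)&(W[:,2]>.05)&(x>.1)&(W[:,2]<.064)&(col.min(1)>150)
    print(n,m.sum(),np.percentile(x[m],[2,10,50,90,98]).round(4))
```

```text
t 11.85 p [0.5807 0.0107 0.0313] cradle -0.0329 0.0049 xaxis deg 110.19 z [-0.005 -0.001 -1.   ] f cradle -7.55 -0.04 2.16 w 0.00047341510654603575
t 11.9 p [0.5809 0.0108 0.0313] cradle -0.0327 0.0049 xaxis deg 110.2 z [-0.004 -0.001 -1.   ] f cradle -7.8 -0.42 1.06 w 0.0004411527187631145
t5.npz 113 [0.125  0.127  0.139  0.1524 0.1754]
t8.npz 216 [0.1103 0.1157 0.1371 0.1688 0.1753]
```

View pics/top8.png

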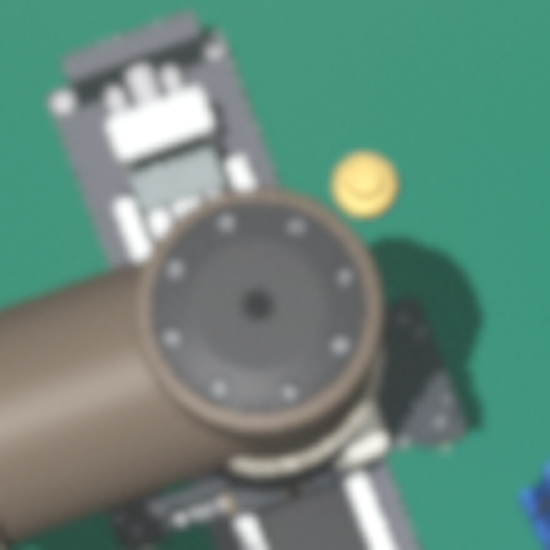

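About 8 mm to go. From here each call commands at most 5 mm, which caps the force at about 17 N if it blocks.

Call:
step_arm --series "2.3 0.9 0.6 0 -0.001 0; 3.3 1.2 0.6 0 -0.002 0; 3.8 1.4 0.6 0.001 -0.003 0; 4.2 1.6 0.6 0.001 -0.004 0; 4.7 1.7 0.6 0.001 -0.004 0"

```text
t: 12.52
position: [0.5832, 0.0115, 0.0313]
orientation: [[-0.345, 0.939, -0.005], [0.939, 0.345, -0.002], [0.0, -0.005, -1.0]]
wrist_force: [-7.4, -3.7, 3.8]
gripper_width: 0.0005
```

```bash
python3 st.py
```

```text
t 12.53 p [0.5832 0.0115 0.0313] cradle -0.0304 0.0048 xaxis deg 110.16 z [-0.005 -0.002 -1.   ] f cradle -8.26 -0.94 3.83 w 0.0005197297053465706
```

Call:
step_arm --series "2.3 0.9 0.5 0 -0.001 0; 3.3 1.2 0.5 0 -0.002 0; 3.8 1.4 0.5 0.001 -0.003 0; 4.2 1.6 0.5 0.001 -0.004 0; 4.7 1.7 0.5 0.001 -0.004 0"

```text
t: 13.15
position: [0.5854, 0.0122, 0.0313]
orientation: [[-0.344, 0.939, -0.005], [0.939, 0.344, -0.002], [0.0, -0.006, -1.0]]
wrist_force: [-8.4, -3.5, 4.9]
gripper_width: 0.0006
```

```bash
python3 st.py
```

```text
t 13.15 p [0.5854 0.0122 0.0313] cradle -0.028 0.0047 xaxis deg 110.14 z [-0.005 -0.002 -1.   ] f cradle -9.06 -0.45 4.95 w 0.000635534156772015
```

Call:
step_arm --series "2.3 0.9 0.8 0 -0.001 0; 3.3 1.2 0.8 0 -0.002 0; 3.8 1.4 0.8 0.001 -0.003 0; 4.2 1.6 0.8 0.001 -0.004 0; 4.7 1.7 0.8 0.001 -0.004 0"

```text
t: 13.78
position: [0.5869, 0.0127, 0.0313]
orientation: [[-0.344, 0.939, -0.007], [0.939, 0.344, -0.003], [0.0, -0.008, -1.0]]
wrist_force: [-10.7, -3.1, 4.0]
gripper_width: 0.0
```

```bash
python3 st.py
```

```text
t 13.78 p [0.5869 0.0127 0.0313] cradle -0.0264 0.0046 xaxis deg 110.1 z [-0.007 -0.003 -1.   ] f cradle -11.06 0.8 4.01 w 4.633737539149721e-05
```

Call:
step_arm --series "2.3 0.9 0.8 0 -0.001 0; 3.3 1.2 0.8 0 -0.002 0; 3.8 1.4 0.8 0.001 -0.003 0; 4.2 1.6 0.8 0.001 -0.004 0; 4.7 1.7 0.8 0.001 -0.004 0"

```text
t: 14.4
position: [0.5869, 0.0127, 0.0313]
orientation: [[-0.343, 0.939, -0.012], [0.939, 0.343, -0.004], [0.0, -0.013, -1.0]]
wrist_force: [-14.7, -3.5, 8.9]
gripper_width: 0.0007
```

```bash
python3 st.py
```

```text
t 14.4 p [0.5869 0.0127 0.0313] cradle -0.0265 0.0046 xaxis deg 110.05 z [-0.012 -0.004 -1.   ] f cradle -14.98 1.81 8.91 w 0.0007094314897586078
```

It's blocked at TCP x = -0.0265, reading 15 N against a sliding force of about 8 N, so it is home. Now hold at about 17–18 N for a second.

Call:
step_arm --series "3.8 1.4 1 0 0 0; 4.9 1.8 1.5 0 0 0; 5.2 1.9 1.5 0 0 0; 5.3 2 1.5 0 0 0; 5.3 2 1.5 0 0 0"

```text
t: 15.02
position: [0.5866, 0.0126, 0.0314]
orientation: [[-0.342, 0.94, -0.022], [0.94, 0.342, -0.007], [0.001, -0.023, -1.0]]
wrist_force: [-14.5, -4.4, 5.9]
gripper_width: 0.0004
```

Run:
```python
from st import *
from station import vision
st()
for i in range(4): vision.read_camera("side"); st()
```

```text
t 15.03 p [0.5866 0.0126 0.0314] cradle -0.0267 0.0046 xaxis deg 109.98 z [-0.022 -0.007 -1.   ] f cradle -15.13 0.88 5.92 w 0.0003599198297260316
t 15.07 p [0.5866 0.0126 0.0314] cradle -0.0267 0.0046 xaxis deg 109.97 z [-0.022 -0.007 -1.   ] f cradle -14.97 0.6 5.67 w 0.0001317783631655824
t 15.12 p [0.5866 0.0126 0.0314] cradle -0.0267 0.0046 xaxis deg 109.97 z [-0.022 -0.007 -1.   ] f cradle -16.03 1.29 4.87 w 0.0005349480800994611
t 15.18 p [0.5866 0.0126 0.0314] cradle -0.0267 0.0046 xaxis deg 109.98 z [-0.022 -0.007 -1.   ] f cradle -15.77 1.29 4.58 w 0.000590583091146638
t 15.22 p [0.5866 0.0126 0.0314] cradle -0.0267 0.0046 xaxis deg 109.98 z [-0.022 -0.007 -1.   ] f cradle -15.36 1.39 5.22 w 0.0005592802884627948
```

Call:
step_arm --series "3.8 1.4 1 0.001 -0.004 0; 4.7 1.7 1.5 0.003 -0.008 0; 5.2 1.9 1.5 0.004 -0.012 0; 5.4 2 1.5 0.005 -0.015 0; 5.4 2 1.5 0.005 -0.015 0"

```text
t: 15.85
position: [0.5867, 0.0127, 0.0314]
orientation: [[-0.34, 0.94, -0.017], [0.94, 0.34, -0.004], [0.002, -0.017, -1.0]]
wrist_force: [-13.4, -3.4, 3.4]
gripper_width: 0.0004
```

Run:
```python
from st import *
from station import vision
st()
for i in range(4): vision.read_camera("side"); st()
```

```text
t 15.85 p [0.5867 0.0127 0.0314] cradle -0.0266 0.0046 xaxis deg 109.9 z [-0.017 -0.004 -1.   ] f cradle -13.77 1.42 3.38 w 0.000352623189833155
t 15.9 p [0.5868 0.0127 0.0314] cradle -0.0266 0.0046 xaxis deg 109.91 z [-0.017 -0.005 -1.   ] f cradle -13.98 0.53 3.8 w 0.00046973221198592084
t 15.95 p [0.5867 0.0126 0.0314] cradle -0.0266 0.0046 xaxis deg 109.91 z [-0.017 -0.005 -1.   ] f cradle -14.17 0.48 2.99 w 0.0006400334071995485
t 16.0 p [0.5867 0.0127 0.0314] cradle -0.0266 0.0046 xaxis deg 109.9 z [-0.017 -0.005 -1.   ] f cradle -14.34 0.34 3.49 w 6.051588240818767e-05
t 16.05 p [0.5868 0.0127 0.0314] cradle -0.0266 0.0046 xaxis deg 109.91 z [-0.017 -0.005 -1.   ] f cradle -14.46 0.72 3.26 w 0.000875281866672807
```

The effective stiffness is about 2.5 N/mm, so 7 mm should give about 17.5 N. I'll hold that for a second.

Call:
step_arm --series "4.7 1.7 1 0.001 -0.003 0; 6 2.2 1.5 0.002 -0.006 0; 6.5 2.4 1.5 0.003 -0.01 0; 6.6 2.4 1.5 0.003 -0.01 0; 6.6 2.4 1.5 0.003 -0.01 0"

```text
t: 16.68
position: [0.5867, 0.0126, 0.0314]
orientation: [[-0.339, 0.941, -0.019], [0.941, 0.339, -0.005], [0.002, -0.019, -1.0]]
wrist_force: [-17.7, -4.6, 8.5]
gripper_width: 0.0008
```

Run:
```python
from st import *
from station import vision
st()
for i in range(18):
    vision.read_camera("side")
    if i%4==0: st()
st()
```

```text
t 16.68 p [0.5867 0.0126 0.0314] cradle -0.0266 0.0046 xaxis deg 109.82 z [-0.019 -0.005 -1.   ] f cradle -18.23 1.84 8.52 w 0.0007723151757419251
t 16.73 p [0.5867 0.0127 0.0314] cradle -0.0266 0.0046 xaxis deg 109.83 z [-0.019 -0.005 -1.   ] f cradle -18.09 1.04 8.25 w 0.0005081760964116484
t 16.93 p [0.5867 0.0127 0.0313] cradle -0.0266 0.0046 xaxis deg 109.83 z [-0.019 -0.005 -1.   ] f cradle -18.47 1.08 8.1 w -6.127722859301582e-05
t 17.12 p [0.5867 0.0127 0.0314] cradle -0.0266 0.0046 xaxis deg 109.83 z [-0.019 -0.005 -1.   ] f cradle -18.78 1.77 7.83 w 0.0007183659197892681
t 17.32 p [0.5868 0.0127 0.0314] cradle -0.0266 0.0046 xaxis deg 109.82 z [-0.019 -0.005 -1.   ] f cradle -18.05 1.23 7.92 w 0.0003751204832323397
t 17.52 p [0.5867 0.0127 0.0314] cradle -0.0266 0.0046 xaxis deg 109.83 z [-0.019 -0.005 -1.   ] f cradle -18.5 2.11 7.85 w 0.00018353163434952708
t 17.57 p [0.5867 0.0127 0.0313] cradle -0.0266 0.0046 xaxis deg 109.83 z [-0.019 -0.005 -1.   ] f cradle -17.85 1.19 6.76 w 0.0006229198235956773
```

It held about 18.2 N for a second, 10 N over sliding. I'll back off straight along the cradle, gently at first.

Call:
step_arm --series "1 0.4 0 0 0 0; -2 -0.7 0 0 0 0; -6 -2.2 0 0 0 0; -14 -5 0 0 0 0; -24 -9 0 0 0 0"

```text
t: 18.2
position: [0.5623, 0.0036, 0.0314]
orientation: [[-0.339, 0.941, -0.019], [0.941, 0.339, -0.005], [0.002, -0.019, -1.0]]
wrist_force: [0.7, -1.3, -0.6]
gripper_width: 0.0005
```

Call:
step_arm --series "-10 -3.7 0 0 0 0; -15 -5.5 20 0 0 0; -15 -5.5 60 0 0 0; -15 -5.5 110 0 0 0; -15 -5.5 160 0 0 0"

```text
t: 18.82
position: [0.5465, -0.0023, 0.1929]
orientation: [[-0.339, 0.941, -0.019], [0.941, 0.339, -0.005], [0.002, -0.019, -1.0]]
wrist_force: [0.8, 1.1, -0.8]
gripper_width: 0.0003
```

Call:
step_arm --series "-20 -40 10 0 0 0; -40 -80 20 0 0 0; -60 -120 20 0 0 0; -80 -160 20 0 0 0; -90 -200 20 0 0 0"

```text
t: 19.45
position: [0.4548, -0.2033, 0.2132]
orientation: [[-0.339, 0.94, -0.018], [0.941, 0.339, -0.005], [0.002, -0.018, -1.0]]
wrist_force: [1.3, 0.6, -0.5]
gripper_width: 0.0002
```

Run:
```python
from st import *
from station import vision
st()
for n in("side","top"):
    c=vision.read_camera(n);np.savez(n[0]+"9.npz",**c)
    im=c["img"][160:290,170:370,::-1] if n=="side" else c["img"][105:255,200:350,::-1]
    cv2.imwrite(f"pics/{n}9.png",cv2.resize(im,None,fx=4,fy=4,interpolation=cv2.INTER_CUBIC))
```

```text
t 19.45 p [ 0.4548 -0.2033  0.2132] cradle -0.225 -0.1525 xaxis deg 109.84 z [-0.018 -0.005 -1.   ] f cradle 1.48 0.13 -0.54 w 0.00020310699698868724
```

View pics/side9.png

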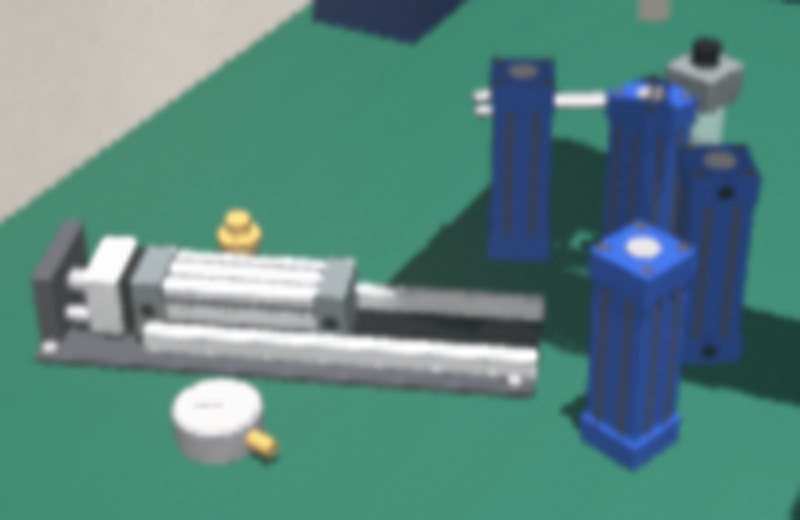

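View pics/top9.png

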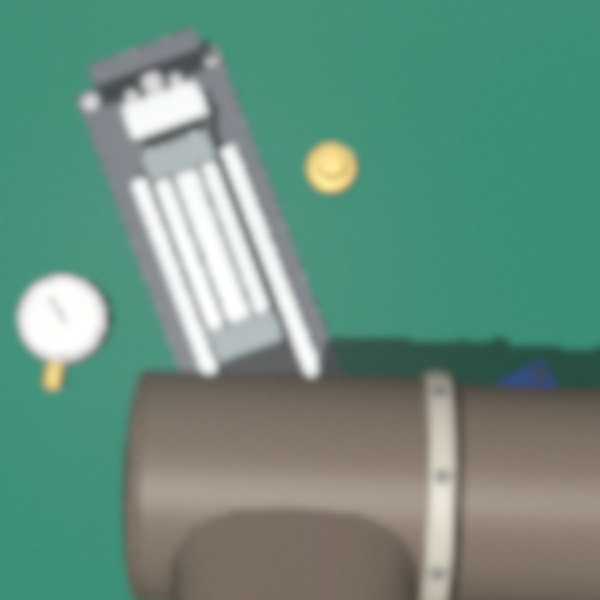

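The cylinder lies flat against the pad: in the side crop its front cap at about (145,275) touches the black pad at about 135. The gauge and fitting are where they were. One numeric check before handing in.

Run:
```python
from st import *
t=load("t9.npz");f=lambda x,y:((x+.5)/4-.5+200,(y+.5)/4-.5+105)
for n,p in [("rear L",(220,362)),("rear R",(283,339)),("front L",(145,152)),("front R",(212,128)),("stop back L",(121,106)),("stop back R",(198,80))]:
    w=world(t,*f(*p),.06);d=w[:2]-O;print(n,(d@X).round(4),(d@Y).round(4))
# rigid shift of stop between start and now, bystanders moved?
a=load("top0.npz")["img"][40:245,90:300];b=t["img"][40:245,90:300]
d=cv2.absdiff(a,b).max(2)
for n,(u,v) in {"gauge":(215,184),"fit":(283,147),"tape":(136,224),"driver":(115,175)}.items(): print(n,d[v-40-10:v-40+10,u-90-10:u-90+10].max())
for n,(u,v) in {"filter":(345,183),"spanner":(310,186)}.items(): print(n,cv2.absdiff(load("side0.npz")["img"],load("s9.npz")["img"]).max(2)[v-10:v+10,u-10:u+10].mean())
```

```text
rear L -0.0149 0.0267
rear R -0.0145 -0.0202
front L 0.144 0.0263
front R 0.1443 -0.0241
stop back L 0.1811 0.0312
stop back R 0.1804 -0.0264
gauge 5
fit 7
tape 4
driver 5
filter 12.26
spanner 31.0175
```

```bash
python3 -c "
from station import job; print(job.sign_off())"
```

```text
the job is handed in; nothing more can be done
None
```

The job is handed in. The cylinder lies flat between the rails against the stop, and the stop is fully home; it took about 20 s of the 70 s allowed.

- **Tipping:** I pushed near the top of the cylinder with closed fingers. Its foot stayed in place, and it fell lengthwise towards the stop, with its top end then at cradle x ≈ 0.077 m.
- **Driving the stop home:** The stop slid at about 7–9 N on the wrist and then stopped moving at a rigid limit. I pressed there at about 18 N on the wrist (18.8 N the highest reading) for about 1 s, then backed straight off along the cradle.
- **Final position:** The rear face is at about −0.0147 m and the top end at 0.144–0.145 m, where fully home is 0.145 m. The cylinder lies about 1–3 mm off the centre line.
- **Pad force:** I could not measure it directly. It should be a few newtons below the wrist reading because the cylinder also rubs on the floor.
- **Bystanders:** The gauge, fitting, tape and screwdriver are unchanged in the top picture. At the filter and spanner the side picture changed (mean difference 12 and 31 grey levels). I put this down to the arm's shadow and did not check further; the arm did not go near them while low.

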